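# Clamp the block in its drilling fixture

## Robot

A 6-joint arm with a two-finger parallel gripper is mounted at the origin on the work surface. World frame = base frame: x ahead of the robot, y to its left, z up, the work surface at z = 0. Lengths are in m, angles in rad, forces in N, time in s.
With the tool pointing down it reaches from about 0.3 to 0.775 m from the base axis. Payload 14.6 kg.
Tool frame: the origin (TCP) lies on the centre line of the jaws, within the pads' length; the fingertips stand 19 mm ahead of it and the grasp point (between the pads) is the TCP; y points along the fingers, x is the direction in which the jaws open and shut, and the axes are right-handed (so a half turn about y gives the same grasp; the last joint's range is limited). The gripper opens to 94 mm and grips with 3 to 60 N. Pads are 16 mm wide; open, the fingers measure 119 mm over their backs; the gripper's body (75 mm by 177 mm) begins 78 mm behind the grasp point.
Start: joints at [1.17, 0.3, 1.521, -0, 1.321, -0.067], TCP at [0.18, 0.52, 0.224] pointing down, gripper open.
Joint ranges: [-3.03, 3.03], [-0.79, 2.21], [0.23, 2.52], [-1.04, 4.18], [0, 3.07], [-2.55, 2.55]. Speed limits (rad/s): [2.22, 2.22, 2.57, 3.14, 3.14, 3.14].

## Interface

Orientations are given as [roll, pitch, yaw] about the fixed x, y, z axes, in that order (R = Rz(yaw) Ry(pitch) Rx(roll)).
In Python, from station import ctrl, optics gives the robot as it stands.
- The arm moves only by the tool jog_arm, never from a script. Its argument "targets" is a list of rows, each a list of 3 entries, a list of its own where there are three numbers: the finger opening in cm, from 0 to 9.4, then the shift along the tool's x, y, z in cm, then the turn about the tool's y in rad. A call has 1 to 10 rows; each row is the pose to reach, as a shift and turn from the pose commanded when the call began, along the tool's axes at that moment; what a row does not reach only later rows make up. A row lasts 1/10 s, in which the tool goes at most 50 mm and 8.59 degrees, less where a joint would pass 70% of its speed; a pose out of reach is approached as far as the arm can. A call with a gripper value outside its range is refused whole. The fingers move at their own pace and stop on an object; "grip_force" is the grip in N (left out, the last holds). Time passes only in rows, so rows that repeat a pose let the fingers close. It gives the time, the measured TCP pose, the force and the opening at its end, in the units of the state.
- ctrl.get_obs(): the state, without advancing time (a new reading comes with each control period).
- optics.camera(name): name is "scene" or "top"; returns a dict with "img" (480x640x3 uint8, red, green, blue), "range_z" (480x640 float32, m along the optical axis (not along the pixel's ray), 0 where there is no reading), "camera_matrix" (3x3 intrinsics, pixels), "world_to_cam" (4x4, takes a point from world to camera coordinates). Camera axes: x right, y up, looking along -z (the intrinsics and any distortion apply to the point x, -y, -z); pixel columns grow to the right and rows downward; lengths in m; the calibration is good to about 2 mm. A picture is of the moment at which its call begins.
- ctrl.hand_in(): hands the job in, once; it reports no verdict.
The state is a dict: "time_s": time; "qpos": joint angles; "joint_vel": joint speeds; "tau": joint torques, N m; "ee_pos": TCP position; "eef_rot": TCP orientation; "force": force on the tool from outside, world axes, zero at the start; "moment": the same for the moment, N m; "grip_width": finger opening in m.
Only numpy, scipy, OpenCV 4.12 (cv2) and the standard library are available. Lean on these libraries where they do the work, as an engineer would, in place of code of your own. Each camera call takes 0.05 s, during which the arm holds its last target. There are 200 camera calls.

## Task

An aluminium block is lying in one of the two drilling fixtures on the bench. Push the red toggle clamp handle of that fixture down until it snaps over centre, so that its rubber pad holds the block in its nest, then let go. Leave the clamp of the empty fixture open.

Things in the scene. Friction and masses are not known exactly. Their poses are not given: they have to be found in the camera images.
- clamp_handle_tip (a point): Centre of the round end of the red handle bar (24 mm thick, grip 90 mm long) of the clamp to close. Its level hinge is 124 mm from this point, 72 mm above the bench. Raised, the handle slopes up from the hinge, away from the block; at the start this point is 147 to 152 mm above the bench, 94 to 99 mm (level) from the hinge. Locked, it slopes 17 degrees down, this point 35 mm above the bench.
- clamp_handle (a joint): Angle of that handle, rad: 0 fully open (40 degrees above level), 1.0 fully down (17 degrees below level, at its stop); starts between 0 and 0.05. The pad meets the block at about 0.6; dead centre is 0.85; just beyond it (by 0.9) the clamp's spring pulls the handle to the stop by itself and locks it; short of it the handle stays or springs back. Pushing takes up to about 7 N.
- spare_handle (a joint): Angle of the same kind of red handle on the empty fixture, rad: same meaning. It starts open, between 0 and 0.05, and is to be left open. That fixture, otherwise alike, stands 220 to 390 mm to the left or right of the other, centre to centre.
- block: Aluminium block 60 x 50 x 30 mm, flat in the low nest of its fixture (screwed to the bench), top 45 mm above the bench. Origin: centre of its underside; z up, x (60 mm side) along the fixture away from the handle. Seen from above, handle tip, handle hinge and block centre lie on one line; the hinge is 120 mm short of the block centre.
- clamp_pad: Sprung black rubber pad, 24 mm across, under the end of the clamp's steel arm; its origin is in the arm above it, 70 mm from the arm's hinge. The arm stands raised beyond the hinge (up to 160 mm above the bench) and comes down on the block as the handle goes down; locked, the pad presses the block with about 10 N.
There are look-alikes about, which are no part of the job. What is meant by the block is not green or orange, and is the smaller of those in its own colour.

How it is judged:
At the end, for the whole second after the job is handed in: The handle of the loaded fixture is locked down past dead centre (joint above 0.93 rad), its pad presses the block with more than 4 N, the block still lies flat in its nest (within 12 mm of where it started, tilted less than 0.1 rad), and the handle of the empty fixture is still up (below 0.35 rad) (value of joint clamp_handle above 0.93 rad and contact force between clamp_pad and block above 4 N and distance of block from where it was at the start of the episode below 0.012 m and angle between block's own z axis and vertical below 0.1 rad and value of joint spare_handle below 0.35 rad); the robot touches nothing.
It fails at once if the empty fixture's clamp is pushed down (handle beyond 0.5 rad) (value of joint spare_handle above 0.5 rad).
It also fails if it takes over 27 s, if anything falls off the work surface, if the arm or the gripper's body presses on something with over 40 N, if the wrist force passes 120 N, or if a joint passes its speed limit or range.

## Working session

There is one attempt and no reset: what is moved stays moved. The work goes in short steps, Python scripts to look and compute and a tool call to move; the robot and the scene stay as the last step left them, time stands still between calls to the robot, and variables do not carry over. Pictures are saved under pics/ and viewed, about 8 in all and at most 12, crops included, and the job is handed in when it is done.

Besides the shell and the picture viewer there is one more tool, called after "Request:" in YAML: its name, and indented under it one key for each argument. jog_arm: Moves the arm, as the interface text tells. Its arguments: {"type":"object","properties":{"targets":{"type":"array","items":{"type":"array"}},"grip_force":{"type":"number"}},"required":["targets"]}

```bash
mkdir -p pics; cat > h.py <<'E'
import numpy as np, cv2
from station import ctrl, optics
def grab(n):
    c=optics.camera(n); np.savez('/tmp/%s.npz'%n,**c); return c
def load(n): return dict(np.load('/tmp/%s.npz'%n))
def cloud(c):
    d=c['range_z'];K=c['camera_matrix'];v,u=np.mgrid[:480,:640]
    P=np.stack([(u-K[0,2])/K[0,0]*d,-(v-K[1,2])/K[1,1]*d,-d,np.ones_like(d)],-1)
    W=P@np.linalg.inv(c['world_to_cam']).T
    W=W[...,:3];W[d<=0]=np.nan;return W
E
python3 - <<'E'
from h import *
for n in('top','scene'):
    c=grab(n);cv2.imwrite(f'pics/{n}1.png',c['img'][...,::-1]);print(c['camera_matrix'],c['range_z'].min())
print(ctrl.get_obs())
E
```

```text
[[459.94583785   0.         318.94417148]
 [  0.         459.94583785 245.69863125]
 [  0.           0.           1.        ]] 0.0
[[525.72338972   0.         312.48579475]
 [  0.         525.72338972 229.0344786 ]
 [  0.           0.           1.        ]] 0.0
{'time_s': 0.1, 'qpos': array([ 1.17041731e+00,  3.00396731e-01,  1.52148456e+00, -2.45827431e-06,
        1.32065982e+00, -6.66277883e-02]), 'joint_vel': array([-0.00100104, -0.00123532, -0.00206687, -0.0005544 ,  0.00019036,
        0.00013494]), 'tau': array([ 3.11876538e-04, -5.32648122e+01, -3.53284442e+01,  7.09117041e-02,
        2.35450052e-02, -1.26656983e-04]), 'ee_pos': array([0.18011681, 0.51946716, 0.22396794]), 'eef_rot': array([-1.57073556e+00,  9.46514646e-04,  1.23704574e+00]), 'force': array([0.67131891, 0.0472492 , 0.2056943 ]), 'moment': array([-0.00578189,  0.04315543, -0.00444139]), 'grip_width': 0.09420340494638386}
```

View pics/top1.png

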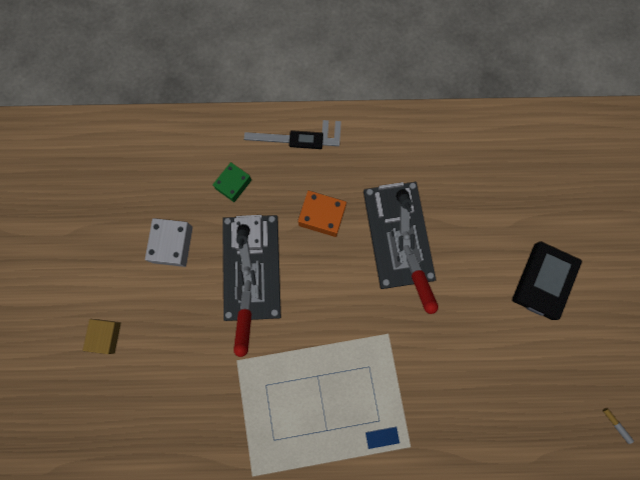

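View pics/scene1.png

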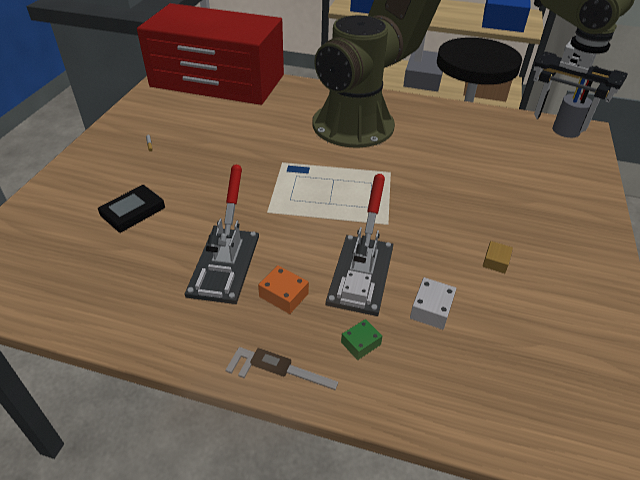

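The loaded fixture is the left one in the top view: its block is at about (248,235) and its handle runs from (246,310) to the tip at (241,350). The empty fixture is the right one, with its tip at (431,307).

```bash
python3 - <<'E'
from h import *
c=load('top');W=cloud(c);hsv=cv2.cvtColor(c['img'],cv2.COLOR_RGB2HSV)
red=((hsv[...,0]<6)|(hsv[...,0]>174))&(hsv[...,1]>180)&(hsv[...,2]>60)
for a,b in((220,265),(400,450)):
    m=red.copy();m[:,:a]=0;m[:,b:]=0;m[:290-40*(a>300)]=0
    P=W[m];P=P[~np.isnan(P).any(1)]
    i=P[:,2].argsort()
    print(len(P),P[i[:8]].mean(0).round(4),P[i[-15:]].mean(0).round(4),P.min(0).round(3),P.max(0).round(3))
    # axis in plan
    q=P[:,:2]-P[:,:2].mean(0);d=np.linalg.svd(q,full_matrices=0)[2][0];print(d,np.degrees(np.arctan2(d[1],d[0])))
for p in((248,235),(400,205),(241,348),(168,240),(228,220),(275,220),(227,316),(276,313),(245,285)): print(p,W[p[1],p[0]].round(4))
E
```

```text
523 [0.4982 0.1467 0.11  ] [0.4375 0.1504 0.1618] [0.426 0.139 0.107] [0.502 0.161 0.163]
[-0.99963708 -0.02693883] -178.45633209934033
558 [ 0.5583 -0.1498  0.1104] [ 0.4989 -0.1599  0.163 ] [ 0.488 -0.17   0.109] [ 0.563 -0.141  0.164]
[-0.99086017 -0.13489303] -172.24756533234535
(248, 235) [0.6474 0.1548 0.0459]
(400, 205) [ 0.6834 -0.1279  0.1091]
(241, 348) [0.439  0.1475 0.1594]
(168, 240) [0.642  0.3097 0.0395]
(228, 220) [0.6846 0.1988 0.0188]
(275, 220) [0.6837 0.1057 0.015 ]
(227, 316) [0.4955 0.1971 0.0218]
(276, 313) [0.4992 0.1038 0.0214]
(245, 285) [0.5491 0.1563 0.0673]
```

Request:
jog_arm:
  targets:
    - [0,[-26.1,0,-37.5],-0.33]
    - [0,[-26.1,0,-37.5],-0.33]
    - [0,[-26.1,0,-37.5],-0.33]
    - [0,[-26.1,0,-37.5],-0.33]
    - [0,[-26.1,0,-37.5],-0.33]
    - [0,[-26.1,0,-37.5],-0.33]
    - [0,[-26.1,0,-37.5],-0.33]
    - [0,[-26.1,0,-37.5],-0.33]
    - [0,[-26.1,0,-37.5],-0.33]
    - [0,[-26.1,0,-37.5],-0.33]
  grip_force: 20

```text
time_s: 1.1
ee_pos: [0.4506, 0.1469, 0.2241]
eef_rot: [-1.57, 0.001, 1.563]
force: [-1.0, -0.1, 1.2]
grip_width: 0.0174
```

Request:
jog_arm:
  targets:
    - [0,[0,0,0],0]
    - [0,[0,0,0],0]
    - [0,[0,0,0],0]

```text
time_s: 1.4
ee_pos: [0.4483, 0.1513, 0.2244]
eef_rot: [-1.571, -0.0, 1.569]
force: [-0.4, -0.0, -1.0]
grip_width: 0.0006
```

Request:
jog_arm:
  targets:
    - [0,[0,2,0],0]
    - [0,[0,3.5,0],0]
    - [0,[0,4.5,0],0]
    - [0,[0,5.5,0],0]
    - [0,[0,6.5,0],0]
    - [0,[0,6.5,0],0]

```text
time_s: 2.0
ee_pos: [0.4485, 0.1503, 0.1584]
eef_rot: [-1.569, 0.0, 1.567]
force: [-0.2, -0.2, 0.2]
grip_width: 0.0
```

```bash
python3 - <<'E'
from h import *
a=grab('scene')['img'][120:330,170:450];b=grab('top')['img'][170:380,170:450]
cv2.imwrite('pics/2.png',cv2.resize(np.hstack([a,b])[...,::-1],(800,300),interpolation=2))
E
```

```text
(no output)
```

View pics/2.png

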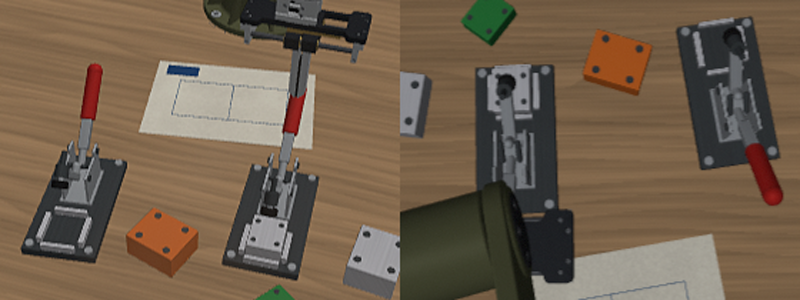

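The closed fingers are on the handle of the loaded fixture at about (297,95) in the crop, and its clamp arm is starting to come down. The spare handle is still up. Next I push in small steps.

Request:
jog_arm:
  targets:
    - [0,[0,0.7,0],0]
    - [0,[0,1.4,0],0]
    - [0,[0,2.1,0],0]
    - [0,[0,2.8,0],0]
    - [0,[0,3.5,0],0]
    - [0,[0,4.2,0],0]
    - [0,[0,4.8,0],0]
    - [0,[0,4.8,0],0]

```text
time_s: 2.9
ee_pos: [0.4487, 0.1501, 0.1106]
eef_rot: [-1.57, 0.0, 1.567]
force: [0.2, 0.8, 0.0]
grip_width: 0.0004
```

Request:
jog_arm:
  targets:
    - [0,[0,0.5,0],0]
    - [0,[0,1.0,0],0]
    - [0,[0,1.5,0],0]
    - [0,[0,1.9,0],0]
    - [0,[0,2.3,0],0]
    - [0,[0,2.5,0],0]
    - [0,[0,2.5,0],0]

```text
time_s: 3.6
ee_pos: [0.449, 0.1501, 0.0861]
eef_rot: [-1.571, 0.0, 1.567]
force: [0.0, 0.6, -0.3]
grip_width: 0.0006
```

```bash
python3 - <<'E'
from h import *
a=grab('scene')['img'][120:330,170:450];b=grab('top')['img'][170:380,170:450]
cv2.imwrite('pics/3.png',cv2.resize(np.hstack([a,b])[...,::-1],(800,300),interpolation=2))
E
```

```text
(no output)
```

View pics/3.png

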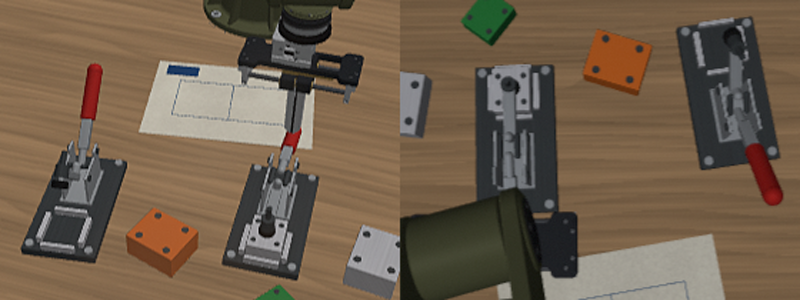

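The pad is on the block and the force reads zero, so the clamp may have snapped over. I'll press a little further to the stop and check the force.

Request:
jog_arm:
  targets:
    - [0,[0,0.2,0],0]
    - [0,[0,0.4,0],0]
    - [0,[0,0.5,0],0]
    - [0,[0,0.5,0],0]

```text
time_s: 4.1
ee_pos: [0.4489, 0.1502, 0.0813]
eef_rot: [-1.571, 0.0, 1.567]
force: [-0.5, 0.1, 0.8]
grip_width: 0.0002
```

Now I retreat straight up and to the side, then check.

Request:
jog_arm:
  targets:
    - [0,[0,-4,0],0]
    - [0,[0,-9,0],0]
    - [0,[0,-14,0],0]
    - [0,[5,-14,0],0]
    - [0,[10,-14,0],0]
    - [0,[15,-14,0],0]
    - [0,[20,-14,0],0]
    - [0,[25,-14,0],0]
    - [0,[25,-14,0],0]
    - [0,[25,-14,0],0]

```text
time_s: 5.1
ee_pos: [0.4495, 0.4006, 0.2207]
eef_rot: [-1.57, 0.001, 1.569]
force: [-0.1, -0.3, 0.3]
grip_width: 0.0004
```

```bash
python3 - <<'E'
from h import *
a=grab('scene')['img'][120:330,170:450];c=grab('top');b=c['img'][170:380,170:450]
cv2.imwrite('pics/4.png',cv2.resize(np.hstack([a,b])[...,::-1],(800,300),interpolation=2))
W=cloud(c);hsv=cv2.cvtColor(c['img'],cv2.COLOR_RGB2HSV)
red=((hsv[...,0]<6)|(hsv[...,0]>174))&(hsv[...,1]>180)&(hsv[...,2]>60)
for a,b in((220,265),(400,450)):
    m=red.copy();m[:,:a]=0;m[:,b:]=0;m[:250]=0
    P=W[m];P=P[~np.isnan(P).any(1)]
    P=P[abs(P[:,1]-np.median(P[:,1]))<.006]
    f=np.polyfit(P[:,0],P[:,2],1);print(len(P),'slope deg',-np.degrees(np.arctan(f[0])),P[P[:,0].argmin()])
E
```

```text
311 slope deg -17.341984689839318 [0.40663188 0.14475938 0.03885208]
323 slope deg 33.52228911854012 [ 0.4880445  -0.16003874  0.15342342]
```

View pics/4.png

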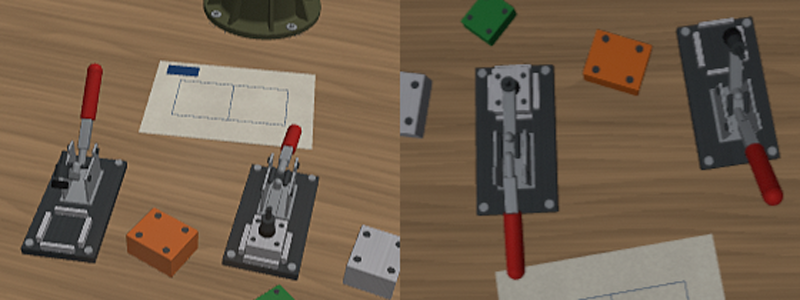

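The handle measures 17° below level, which is the locked position. The pad sits on the block at (268,225) in the left crop, the spare handle is unmoved, and the robot is clear of everything.

```bash
python3 -c "
from station import ctrl
print(ctrl.hand_in())"
```

```text
the job is handed in; nothing more can be done
None
```

I pushed the loaded fixture's handle down with the closed fingertips until it snapped over centre, then moved the arm up and aside and handed the job in at about 5 s.

- **Clamp handle:** the depth image after letting go shows it 17.3° below level, which matches the locked stop at 17°.
- **Block:** the pictures show the pad resting on it and the block still in its nest.
- **Spare handle:** it is still up. Its fitted slope of 33.5° is a rough figure, but its tip is where it was at the start.
- **Robot:** it was clear of everything, with the force reading near zero.

I did not measure the pad force itself. It is inferred from the handle being locked. No check failed or disagreed.

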